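# Set the stock tags on the findings board

## Task

On the jeweller's stock board, push the hinged brass tags over with a fingertip so that each dish heaped full has its tag tipped towards the dish (domed face up) and each nearly empty dish has its tag tipped away from it (plain face up). Do not flip a tag that is already right, and pick nothing up: the dishes and the cup, weight and steel block beside the board stay where they are.

Things in the scene. Friction and masses are not known exactly. Their poses are not given: they have to be found in the camera images.
- tag_a (a joint): lean of a brass tag (flat plate 42 mm wide, 3 mm thick, 65 mm from hinge to free edge, about 60 g), rad: +0.55 = resting tipped towards its dish, domed face up; -0.55 = resting tipped away from it, plain face up; 0 = upright. Easy hinge, no spring: pushed past upright it falls to the other stop by itself. At rest its free edge (rolled, 6 mm thick) is 34 mm sideways of the hinge and 55 mm above it.
- hinge_a (a point): middle of the hinge line of tag_a, 55 mm above the table; its x axis points level towards the tag's own dish, y along the hinge and the row of tags, z up. Carried by a fixed stand 56 mm wide along y, 36 mm deep, nowhere higher than 10 mm above the hinge. The four stands are in a row 85 mm apart on a fixed wooden board 200 x 370 x 12 mm.
- tag_b (a joint): lean of a brass tag (flat plate 42 mm wide, 3 mm thick, 65 mm from hinge to free edge, about 60 g), rad: +0.55 = resting tipped towards its dish, domed face up; -0.55 = resting tipped away from it, plain face up; 0 = upright. Easy hinge, no spring: pushed past upright it falls to the other stop by itself. At rest its free edge (rolled, 6 mm thick) is 34 mm sideways of the hinge and 55 mm above it.
- hinge_b (a point): middle of the hinge line of tag_b, 55 mm above the table; its x axis points level towards the tag's own dish, y along the hinge and the row of tags, z up. Carried by a fixed stand 56 mm wide along y, 36 mm deep, nowhere higher than 10 mm above the hinge. The four stands are in a row 85 mm apart on a fixed wooden board 200 x 370 x 12 mm.
- tag_c (a joint): lean of a brass tag (flat plate 42 mm wide, 3 mm thick, 65 mm from hinge to free edge, about 60 g), rad: +0.55 = resting tipped towards its dish, domed face up; -0.55 = resting tipped away from it, plain face up; 0 = upright. Easy hinge, no spring: pushed past upright it falls to the other stop by itself. At rest its free edge (rolled, 6 mm thick) is 34 mm sideways of the hinge and 55 mm above it.
- hinge_c (a point): middle of the hinge line of tag_c, 55 mm above the table; its x axis points level towards the tag's own dish, y along the hinge and the row of tags, z up. Carried by a fixed stand 56 mm wide along y, 36 mm deep, nowhere higher than 10 mm above the hinge. The four stands are in a row 85 mm apart on a fixed wooden board 200 x 370 x 12 mm.
- tag_d (a joint): lean of a brass tag (flat plate 42 mm wide, 3 mm thick, 65 mm from hinge to free edge, about 60 g), rad: +0.55 = resting tipped towards its dish, domed face up; -0.55 = resting tipped away from it, plain face up; 0 = upright. Easy hinge, no spring: pushed past upright it falls to the other stop by itself. At rest its free edge (rolled, 6 mm thick) is 34 mm sideways of the hinge and 55 mm above it.
- hinge_d (a point): middle of the hinge line of tag_d, 55 mm above the table; its x axis points level towards the tag's own dish, y along the hinge and the row of tags, z up. Carried by a fixed stand 56 mm wide along y, 36 mm deep, nowhere higher than 10 mm above the hinge. The four stands are in a row 85 mm apart on a fixed wooden board 200 x 370 x 12 mm.
- full_1_centre (a point): centre, half-way up, of a loose square white dish 64 x 64 x 26 mm, heaped full of brass beads. It stands on the board (bottom 12 mm above the table, rim 38 mm, top of a heap at most 47 mm); the tag that belongs to it is the one straight across from it, its hinge about 90 mm from this point.
- full_2_centre (a point): centre, half-way up, of a loose square white dish 64 x 64 x 26 mm, heaped full of steel rings. It stands on the board (bottom 12 mm above the table, rim 38 mm, top of a heap at most 47 mm); the tag that belongs to it is the one straight across from it, its hinge about 90 mm from this point.
- low_1_centre (a point): centre, half-way up, of a loose square white dish 64 x 64 x 26 mm, nearly empty, three brass beads left. It stands on the board (bottom 12 mm above the table, rim 38 mm, top of a heap at most 47 mm); the tag that belongs to it is the one straight across from it, its hinge about 90 mm from this point.
- low_2_centre (a point): centre, half-way up, of a loose square white dish 64 x 64 x 26 mm, nearly empty, one steel ring left. It stands on the board (bottom 12 mm above the table, rim 38 mm, top of a heap at most 47 mm); the tag that belongs to it is the one straight across from it, its hinge about 90 mm from this point.
- cup_rim (a point): bystander: centre of the mouth of a loose paper cup 72 mm wide, 85 mm tall, this point 85 mm above the table
- weight_top (a point): bystander: centre of the top of a loose round steel weight with a waisted grip, 48 mm wide, 60 mm tall, this point 60 mm above the table
- block_top (a point): bystander: centre of the top of a loose dark steel bench block 70 x 70 x 22 mm, this point 22 mm above the table
Things that resemble listed ones, but are neither listed nor needed, are in the scene too. What is shaped like the part that bears low_2_centre but green, orange or turquoise is not meant.

How it is judged:
By the outcome, as a careful person would: the job done as asked, in the order asked, and still so for the second after the job is handed in, with the robot touching nothing.
It also fails if it takes over 51 s, if anything falls off the work surface, if the arm or the gripper's body presses on something with over 40 N, if the wrist force passes 120 N, or if a joint passes its speed limit or range.

## Robot

A 6-joint arm with a two-finger parallel gripper is mounted at the origin on the work surface. World frame = base frame: x ahead of the robot, y to its left, z up, the work surface at z = 0. Lengths are in m, angles in rad, forces in N, time in s.
With the tool pointing down it reaches from about 0.375 to 0.9 m from the base axis. Payload 3.1 kg.
Tool frame: the origin (TCP) lies between the finger pads; the fingertips stand 8 mm ahead of it and the grasp point (between the pads) lies 11 mm behind it (manip.tip_extent is the distance from the TCP to the fingertips, in m); z points along the fingers, x is the direction in which the jaws open and shut, and the axes are right-handed (so a half turn about z gives the same grasp; the last joint's range is limited). The gripper opens to 85 mm and grips with 20 to 120 N. Pads are 22 mm wide; open, the fingers measure 114 mm over their backs; the gripper's body (76 mm by 85 mm) begins 54 mm behind the grasp point. The pads swing forward as they close: fully open they stand 13 mm farther back than shut.
Start: joints at [1.073, 0.527, 1.433, -0, 1.181, -0.178], TCP at [0.196, 0.593, 0.239] pointing down, gripper open.
Joint ranges: [-3.08, 3.08], [-0.75, 2.2], [0.22, 2.44], [-1.43, 4.57], [0, 2.65], [-2.85, 2.85]. Speed limits (rad/s): [2.79, 2.79, 3.14, 3.14, 3.14, 3.14].

## Interface

Orientations are given as a unit quaternion [x, y, z, w].
In Python, from station import manip gives the robot as it stands.
- The arm moves only by the tool move_arm, never from a script. Its argument "deltas" is a list that holds one entry, the list of rows, each a list of 4 numbers: the shift along the tool's x, y, z in m, then the turn about the tool's z in degrees. A call has 1 to 20 rows; each row is the pose to reach, as a shift and turn from the pose measured when the call began, along the tool's axes at that moment; what a row does not reach only later rows make up. A row lasts 1/12 s, in which the tool goes at most 41.7 mm and 7.16 degrees, less where a joint would pass 70% of its speed; a pose out of reach is approached as far as the arm can. A call with a gripper value outside its range is refused whole. "gripper" is the opening, from 0 (shut) to 1 (fully open), set as the call begins (left out, the last holds). The fingers move at their own pace and stop on an object; "squeeze" is the grip in N (left out, the last holds). Time passes only in rows, so rows that repeat a pose let the fingers close. It gives the time, the measured TCP pose, the force and the opening at its end, in the units of the state.
- manip.sense(): the state, without advancing time (a new reading comes with each control period).
- manip.snapshot(name): name is "side" or "top" or "wrist"; returns a dict with "img" (400x640x3 uint8, red, green, blue), "vertical_fov" (degrees; the focal length in pixels is half the picture's height over the tangent of half this angle, whatever the lens; pixels are square), "cx", "cy" (the principal point, pixels), "D" ([k1, k2, p1, p2, k3] as OpenCV has them; the pictures are not rectified), "origin" and "orientation" of the camera in the world. Camera axes: x right, y down, z forward; pixel columns grow to the right and rows downward; lengths in m; the calibration is good to about 2 mm. A picture is of the moment at which its call begins. There is no depth.
- manip.sign_off(): hands the job in, once; it reports no verdict.
The state is a dict: "t": time; "q": joint angles; "qd": joint speeds; "tau": joint torques, N m; "tcp_pos": TCP position; "tool_rot": TCP orientation; "force": force on the tool from outside, world axes, zero at the start; "ft_torque": the same for the moment, N m; "finger_gap": opening from 0.0 (shut) to 1.0 (fully open).
Only numpy, scipy, OpenCV 4.12 (cv2) and the standard library are available. Lean on these libraries where they do the work, as an engineer would, in place of code of your own. Each camera call takes 0.05 s, during which the arm holds its last target.

## Working session

There is one attempt and no reset: what is moved stays moved. The work goes in short steps, Python scripts to look and compute and a tool call to move; the robot and the scene stay as the last step left them, time stands still between calls to the robot, and variables do not carry over. Pictures are saved under pics/ and viewed, and the job is handed in when it is done.

Besides the shell and the picture viewer there is one more tool, called after "Request:" as a command line: name --argument value ..., lists and objects as JSON in quotes. move_arm: Moves the arm, as the interface text tells. Its arguments: {"type":"object","properties":{"deltas":{"type":"array"},"gripper":{"type":"number"},"squeeze":{"type":"number"}},"required":["deltas"]}

```bash
mkdir -p pics; ls; python3 - <<'E'
from station import manip
import cv2
for n in ["top","side","wrist"]:
    s=manip.snapshot(n); cv2.imwrite(f"pics/{n}0.png",s["img"][:,:,::-1])
    print(n,s["vertical_fov"],s["cx"],s["cy"],s["D"],s["origin"],s["orientation"])
print(manip.sense())
E
```

```text
pics
top 46.26923841801258 320.5356311605603 203.64344533881274 [-0.00464815  0.          0.          0.          0.        ] [0.58732923 0.05371366 1.08296642] [-0.70436265  0.70966204 -0.00670098  0.01442757]
side 47.75637195600001 321.66784916992856 202.28574416303516 [-0.0235362  0.         0.         0.         0.       ] [0.54126094 0.791882   0.80566826] [-0.05061724  0.9176426  -0.39373383  0.01853697]
wrist 69.24511042216457 317.48581030571114 199.76488278523564 [-0.02463301  0.          0.          0.          0.        ] [0.12870577 0.61519993 0.37126809] [0.80241031 0.58031716 0.0805447  0.11349992]
{'t': 0.15, 'q': array([ 1.07347531e+00,  5.28278556e-01,  1.43360429e+00, -3.57478074e-05,
        1.18137596e+00, -1.78483381e-01]), 'qd': array([ 1.72882085e-03, -2.33617847e-03, -2.62424139e-03, -7.38287901e-04,
        7.65757944e-05, -5.68033619e-04]), 'tau': array([ 1.05399390e-04, -4.42745376e+01, -1.78276974e+01, -2.36033002e-04,
        5.61239620e-03,  1.12421338e-05]), 'tcp_pos': array([0.19562983, 0.59303827, 0.23854364]), 'tool_rot': array([ 8.10385452e-01,  5.85896514e-01, -7.43892832e-04,  3.75382026e-04]), 'force': array([0.24020516, 0.48074414, 0.59813404]), 'ft_torque': array([ 0.06167941, -0.05234581, -0.02143468]), 'finger_gap': 0.9974995022679998}
```

View pics/top0.png

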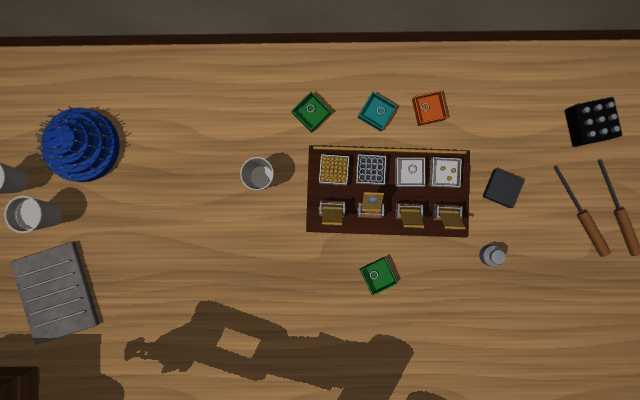

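View pics/side0.png

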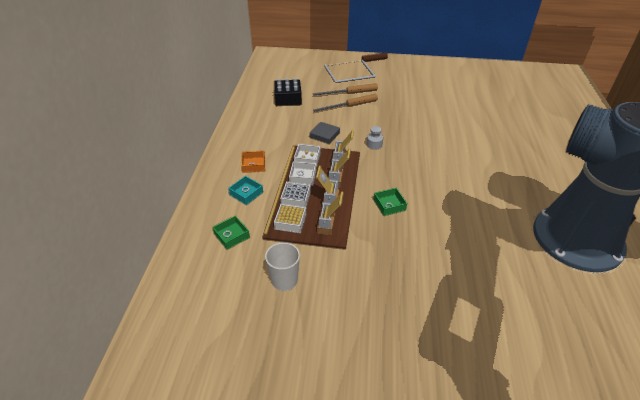

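View pics/wrist0.png

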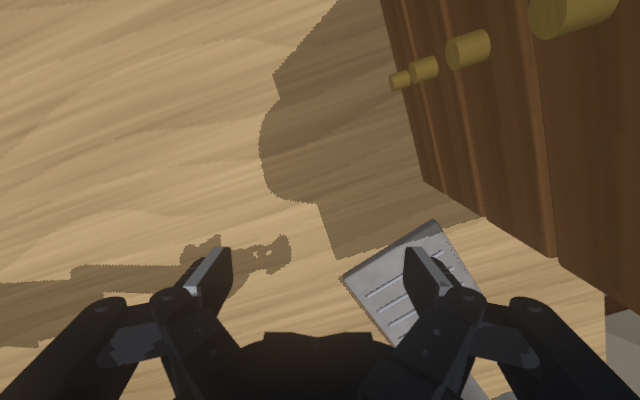

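```bash
python3 - <<'E'
import cv2
a=cv2.imread("pics/top0.png")[135:245,295:485]; cv2.imwrite("pics/top0c.png",cv2.resize(a,None,fx=4.2,fy=4.2,interpolation=cv2.INTER_CUBIC))
a=cv2.imread("pics/side0.png")[125:250,255:400]; cv2.imwrite("pics/side0c.png",cv2.resize(a,None,fx=4.6,fy=4.6,interpolation=cv2.INTER_CUBIC))
E
```

```text
(no output)
```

View pics/top0c.png

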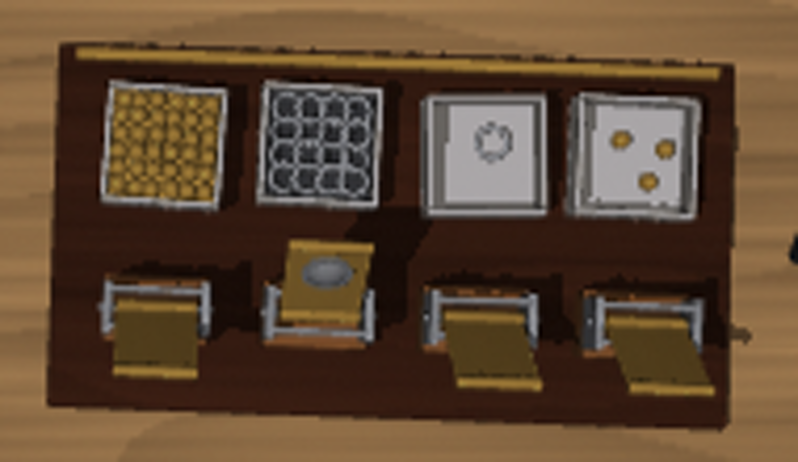

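View pics/side0c.png

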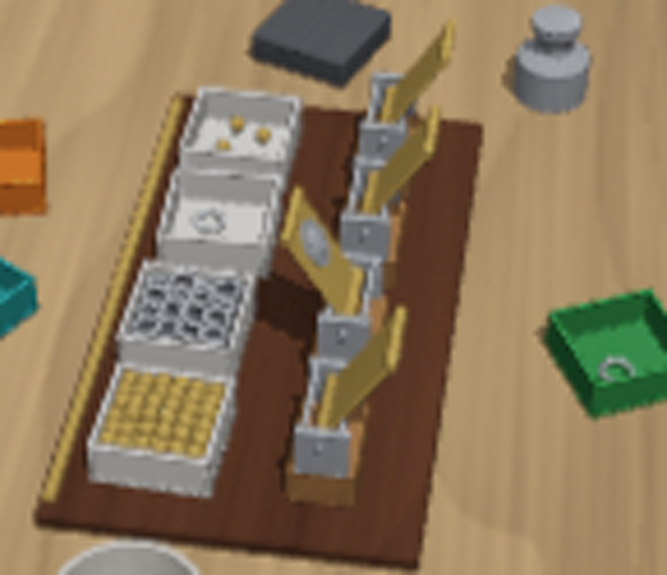

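```bash
cat > h.py <<'E'
from station import manip
import numpy as np, cv2
from scipy.spatial.transform import Rotation as R
def ray(s,uv):
    f=200/np.tan(np.radians(s["vertical_fov"]/2)); K=np.array([[f,0,s["cx"]],[0,f,s["cy"]],[0,0,1]])
    p=cv2.undistortPoints(np.array([[uv]],float),K,np.array(s["D"]))[0,0]
    return R.from_quat(s["orientation"]).apply([p[0],p[1],1])
def onz(s,uv,z):
    d=ray(s,uv); o=np.array(s["origin"]); return o+d*(z-o[2])/d[2]
E
python3 - <<'E'
from h import *
np.set_printoptions(precision=4,suppress=True)
print(manip.tip_extent, R.from_quat(manip.sense()["tool_rot"]).as_matrix())
t=manip.snapshot("top"); s=manip.snapshot("side")
c=lambda u,v:(295+u/4.2-.4,135+v/4.2-.4)
g=lambda u,v:(255+u/4.6-.4,125+v/4.6-.4)
for n,p,z in [("freeL",(114,373),.110),("freeR",(197,373),.110),("hingeL",(116,303),.055),("hingeR",(198,303),.055),("bL",(48,405),.012),("bR",(727,428),.012),("bTL",(62,45),.012),("bTR",(735,66),.012),("dish1",(165,146),.038),("dish4",(635,155),.038),
 ("tagd free L",(632,390),.11),("tagd freeR",(712,390),.11),("tagc freeL",(460,384),.11),("tagb freeL",(290,243),.11),("tagb freeR",(374,247),.11)]:
    print(n,onz(t,c(*p),z))
for n,p,z in [("free near",(391,375),.11),("free far",(402,312),.11),("hinge",(325,420),.055),("bracket near-left/right top",(297,432),.065),("",(350,435),.065)]:
    print(n,onz(s,g(*p),z))
E
```

```text
0.008 [[ 0.3134  0.9496 -0.0008]
 [ 0.9496 -0.3135 -0.0015]
 [-0.0016 -0.0003 -1.    ]]
freeL [0.5754 0.062  0.11  ]
freeR [0.5751 0.021  0.11  ]
hingeL [0.6113 0.0612 0.055 ]
hingeR [0.6109 0.0183 0.055 ]
bL [0.557  0.0989 0.012 ]
bR [ 0.5419 -0.2693  0.012 ]
bTL [0.7537 0.09   0.012 ]
bTR [ 0.7389 -0.277   0.012 ]
dish1 [0.6951 0.0346 0.038 ]
dish4 [ 0.6882 -0.2151  0.038 ]
tagd free L [ 0.5651 -0.1933  0.11  ]
tagd freeR [ 0.5649 -0.2327  0.11  ]
tagc freeL [ 0.5687 -0.1087  0.11  ]
tagb freeL [ 0.639  -0.0256  0.11  ]
tagb freeR [ 0.6367 -0.0671  0.11  ]
free near [0.575  0.0722 0.11  ]
free far [0.5732 0.0266 0.11  ]
hinge [0.6084 0.0519 0.055 ]
bracket near-left/right top [0.6205 0.0717 0.065 ]
 [0.5941 0.0708 0.065 ]
```

Candidates and choice: only the leftmost tag (top image ≈ (332,215), beads heap at (334,170)) is wrong, leaning away from a heaped dish. The tag at (372,203) by the heaped rings leans towards its dish, which is right. The tags at (411,216) and (451,217) by the one-ring and three-bead dishes lean away, also right. The green, turquoise and orange dishes are decoys. The close crops confirm this.

Hinge_a is at about (0.609, 0.043), with the free edge at x≈0.575. I'll move there at height with the fingers shut.

Request:
move_arm --deltas '[[[-0.023,0.027,0,-1],[-0.046,0.054,0,-2],[-0.07,0.082,0,-3],[-0.093,0.109,0,-4],[-0.116,0.136,0,-5],[-0.139,0.163,0,-6],[-0.162,0.19,0,-7],[-0.186,0.218,0,-8],[-0.209,0.245,0,-9],[-0.232,0.272,0,-10],[-0.255,0.299,0,-11],[-0.278,0.326,0,-12],[-0.302,0.354,0,-13],[-0.325,0.381,0,-14],[-0.348,0.408,0,-15],[-0.371,0.435,0,-16],[-0.394,0.462,0,-17],[-0.418,0.49,0,-18],[-0.418,0.49,0,-18],[-0.418,0.49,0,-18]]]' --gripper 0

```text
t: 1.92
tcp_pos: [0.531, 0.0409, 0.239]
tool_rot: [0.71, 0.704, -0.0, 0.0]
force: [-0.6, 1.4, 0.8]
finger_gap: 0.003
```

```bash
python3 - <<'E'
from h import *
np.set_printoptions(precision=4,suppress=True)
m=manip.sense(); print(m["t"],m["tcp_pos"],R.from_quat(m["tool_rot"]).as_matrix(),m["q"],m["finger_gap"])
w=manip.snapshot("wrist")["img"][:,:,::-1]; cv2.imwrite("pics/w1.png",w)
w=manip.snapshot("side")["img"][:,:,::-1]; cv2.imwrite("pics/s1.png",w)
E
```

```text
1.9167 [0.531  0.0409 0.239 ] [[ 0.0085  1.     -0.0003]
 [ 1.     -0.0085 -0.0008]
 [-0.0008 -0.0003 -1.    ]] [-0.1326  0.404   1.6642 -0.0009  1.0736 -1.6945] 0.003244715189101195
```

View pics/w1.png

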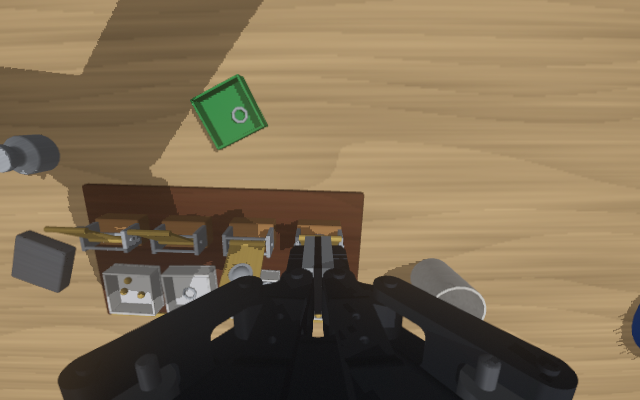

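View pics/s1.png

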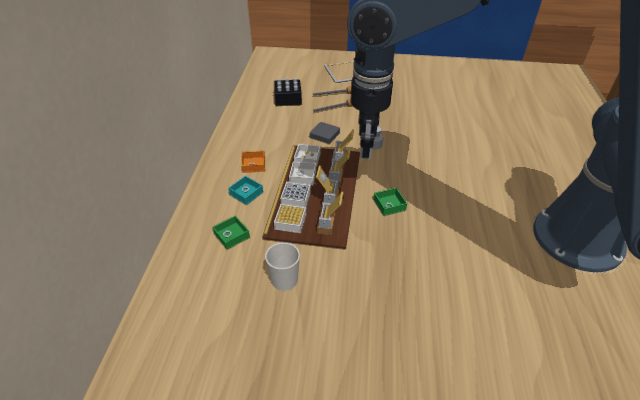

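The fingers are shut, standing in front of tag_a. In the wrist view the finger is at (318,255) and its bracket at (320,235), so they line up in y. Now lower beside the tag.

Request:
move_arm --deltas '[[[0,0,0.015,0],[0,0,0.03,0],[0,0,0.045,0],[0,0,0.06,0],[0,0,0.075,0],[0,0,0.09,0],[0,0,0.105,0],[0,0,0.12,0],[0,0,0.134,0],[0,0,0.134,0],[0,0,0.134,0]]]'

```text
t: 2.93
tcp_pos: [0.5276, 0.0445, 0.1046]
tool_rot: [0.708, 0.706, -0.002, -0.002]
force: [0.2, 0.1, 0.4]
finger_gap: -0.0
```

```bash
python3 - <<'E'
from h import *
w=manip.snapshot("side")["img"][:,:,::-1][100:260,240:440]; cv2.imwrite("pics/s2.png",cv2.resize(w,None,fx=3.6,fy=3.6))
E
```

```text
(no output)
```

View pics/s2.png

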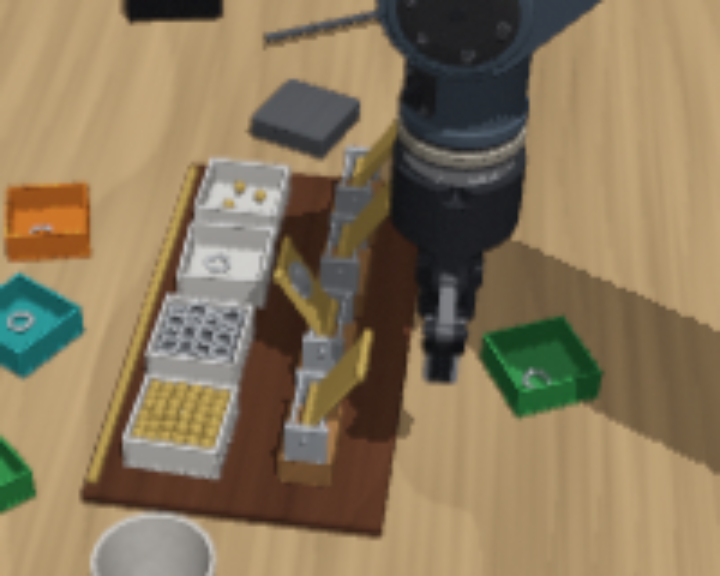

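The tip at crop pixel (440,375) stands clear in front of the free edge (365,345). Push slowly along +x.

Request:
move_arm --deltas '[[[0,0.008,0,0],[0,0.016,0,0],[0,0.022,0,0],[0,0.026,0,0],[0,0.03,0,0],[0,0.034,0,0],[0,0.038,0,0],[0,0.042,0,0],[0,0.046,0,0],[0,0.05,0,0],[0,0.054,0,0],[0,0.058,0,0],[0,0.062,0,0],[0,0.066,0,0],[0,0.07,0,0],[0,0.074,0,0],[0,0.078,0,0],[0,0.08,0,0],[0,0.08,0,0],[0,0.08,0,0]]]'

```text
t: 4.65
tcp_pos: [0.6083, 0.0439, 0.1049]
tool_rot: [0.708, 0.706, -0.001, -0.001]
force: [0.1, -0.6, -0.8]
finger_gap: 0.004
```

```bash
python3 - <<'E'
from h import *
w=manip.snapshot("side")["img"][:,:,::-1][100:260,240:440]; cv2.imwrite("pics/s3.png",cv2.resize(w,None,fx=3.6,fy=3.6))
E
```

```text
(no output)
```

View pics/s3.png

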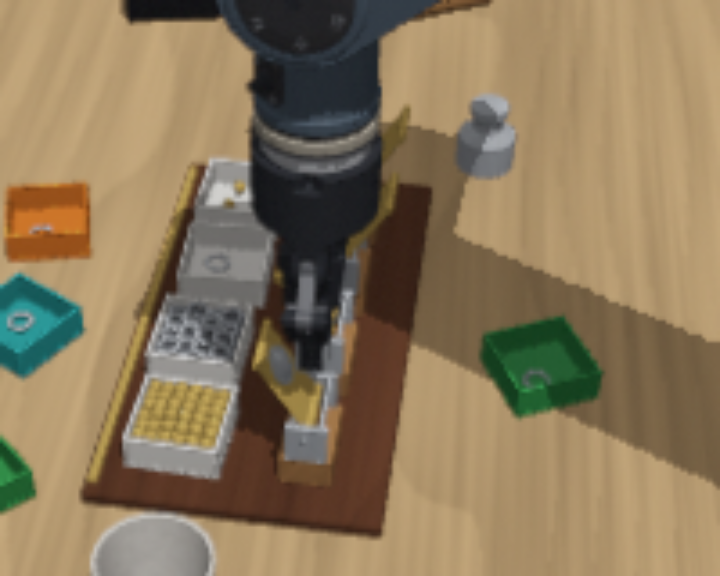

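The tag (crop 285,370) has fallen towards the bead dish and shows its domed face. Retreat back, then up.

Request:
move_arm --deltas '[[[0,-0.01,0,0],[0,-0.025,0,0],[0,-0.04,0,0],[0,-0.055,0,0],[0,-0.07,0,0],[0,-0.085,0,0],[0,-0.1,0,0],[0,-0.1,-0.02,0],[0,-0.1,-0.04,0],[0,-0.1,-0.06,0],[0,-0.1,-0.08,0],[0,-0.1,-0.1,0],[0,-0.1,-0.12,0],[0,-0.11,-0.14,0],[0,-0.12,-0.14,0],[0,-0.13,-0.14,0],[0,-0.13,-0.14,0],[0,-0.13,-0.14,0],[0,-0.13,-0.14,0]]]'

```text
t: 6.28
tcp_pos: [0.4782, 0.0444, 0.2444]
tool_rot: [0.708, 0.706, -0.001, -0.002]
force: [-0.8, -0.1, -0.4]
finger_gap: -0.002
```

```bash
python3 - <<'E'
from h import *
a=manip.snapshot("side")["img"][:,:,::-1][110:260,250:410]; b=manip.snapshot("top")["img"][:,:,::-1][85:305,230:540]
cv2.imwrite("pics/s4.png",cv2.resize(a,None,fx=3.9,fy=3.9)); cv2.imwrite("pics/t4.png",cv2.resize(b,None,fx=2.5,fy=2.5))
E
```

```text
(no output)
```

View pics/s4.png

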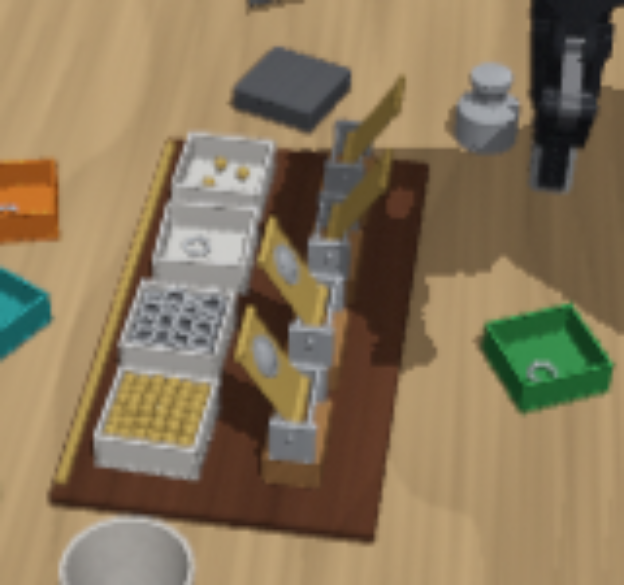

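View pics/t4.png

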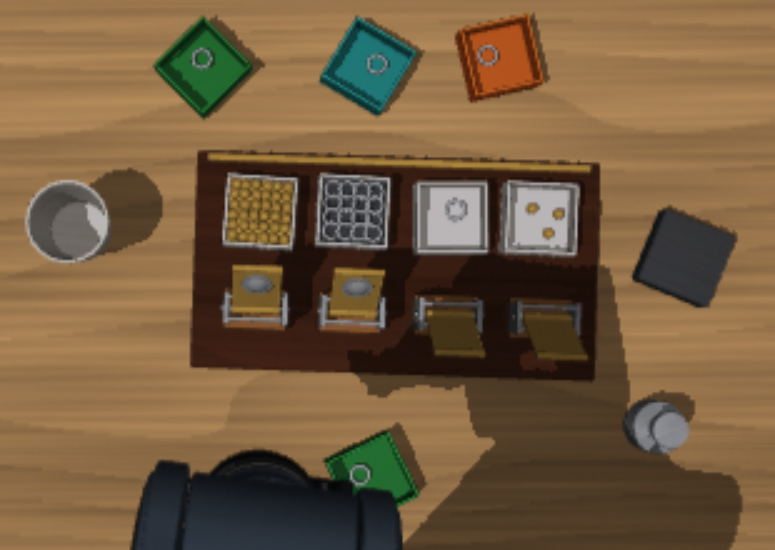

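In both views the two heaped dishes have domed tags tipped towards them (top crop (257,285) and (357,287)), and the two nearly empty dishes have plain tags tipped away (455,330) and (555,335). Everything else is where it was, and the robot is clear.

```bash
python3 -c "
from station import manip
print(manip.sense()['t'], manip.sign_off())"
```

```text
the job is handed in; nothing more can be done
6.3833 None
```

The board is now as asked, and I handed the job in at 6.4 s. Only one tag was wrong: the one at the dish heaped with brass beads. I pushed it past upright with the shut fingertips, and it fell towards its dish, domed face up. I left the other three alone because they were already right.

- **Tags:** the last side and top pictures show both heaped dishes with domed tags tipped towards them and both nearly empty dishes with plain tags tipped away.
- **Surroundings:** by eye, the dishes, cup, weight and block look unmoved, and the arm stood clear of everything.
- **Forces:** readings at the end of each move were under 2 N. I did not read the force during the push itself.
- **Disagreement:** the two cameras placed the tag's middle about 8 mm apart along the row. I aimed between the two, and it made no difference to the push.

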